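# Open the plate reader for unloading

### The arm

A 6-joint arm with a two-finger parallel gripper is mounted at the origin on a cart in front of the work surface, level with it; the furniture and walls round the work are solid. World frame = base frame: x ahead of the robot, y to its left, z up, the work surface at z = 0. Lengths are in m, angles in rad, forces in N, time in s.
With the tool pointing down it reaches from about 0.35 to 0.975 m from the base axis. Payload 4.9 kg.
Tool frame: the origin (TCP) lies at the very end of the fingers, on their centre line; the grasp point (between the pads) lies 19 mm behind it; y points along the fingers, z is the direction in which the jaws open and shut, and the axes are right-handed (so a half turn about y gives the same grasp; the last joint's range is limited). The gripper opens to 85 mm and grips with 20 to 120 N. Pads are 22 mm wide; open, the fingers measure 114 mm over their backs; the gripper's body (76 mm by 85 mm) begins 54 mm behind the grasp point. The pads swing forward as they close: fully open they stand 13 mm farther back than shut.
Start: joints at [-1.277, 0.053, 1.613, -0, 1.476, -0.119], TCP at [0.251, -0.572, 0.197] pointing down, gripper open.
Joint ranges: [-3.01, 3.01], [-1.01, 2.22], [0.06, 2.58], [-1.02, 4.17], [0.09, 2.62], [-3.14, 3.14]. Speed limits (rad/s): [2.57, 2.57, 3.14, 3.14, 3.14, 3.14].

### API

Orientations are given as a rotation vector (axis times angle).
In Python, from station import ctrl gives the robot as it stands.
- The arm moves only by the tool arm_command, never from a script. Its argument "steps" is a list of rows, each a list of 3 entries, a list of its own where there are three numbers: the shift along the tool's x, y, z in m, then the turn, a rotation vector about the tool's x, y, z in degrees, then the opening, from 0 (shut) to 1 (fully open). In form: [[[dx, dy, dz], [ax, ay, az], gripper], ...]. A call has 1 to 5 rows; each row is the pose to reach, as a shift and turn from the pose measured when the call began, along the tool's axes at that moment; what a row does not reach only later rows make up. A row lasts 1/10 s, in which the tool goes at most 50 mm and 8.59 degrees, less where a joint would pass 70% of its speed; a pose out of reach is approached as far as the arm can. A call with a gripper value outside its range is refused whole. The fingers move at their own pace and stop on an object; "force" is the grip in N (left out, the last holds). Time passes only in rows, so rows that repeat a pose let the fingers close. It gives the time, the measured TCP pose, the force and the opening at its end, in the units of the state.
- ctrl.get_obs(): the state, without advancing time (a new reading comes with each control period).
- ctrl.get_image(name): name is "scene" or "top"; returns a dict with "img" (420x560x3 uint8, red, green, blue), "camera_matrix" (3x3 intrinsics, pixels), "world_from_camera" (4x4, takes a point from camera to world coordinates). Camera axes: x right, y up, looking along -z (the intrinsics and any distortion apply to the point x, -y, -z); pixel columns grow to the right and rows downward; lengths in m; the calibration is good to about 2 mm. A picture is of the moment at which its call begins. There is no depth.
- ctrl.finish_job(): hands the job in, once; it reports no verdict.
Trained networks look in a picture, given as the dict that the camera call returned (one of the last four; its "shot" number tells which), for a name from the list of things; names that differ only in an ending like _2 or _b are one class to them, and where a whole thing is asked for, a point or a joint stands for the part that bears it (a point fixed in the world has none). Each returns a list of dicts, best first, with "confidence" (0 to 1); they miss things now and then, are a little off and sometimes report something else, mostly with a low value. They report only what shows in the picture. A call takes as long as a camera call.
- ctrl.boxes_of(picture, name): "position" ([row, column] in pixels, amid what is visible of it).
The state is a dict: "t": time; "q": joint angles; "dq": joint speeds; "effort": joint torques, N m; "tool_pos": TCP position; "tool_rot": TCP orientation; "contact_force": force on the tool from outside, world axes, zero at the start; "wrist_torque": the same for the moment, N m; "opening": finger opening in m.
Only numpy, scipy, OpenCV 4.12 (cv2) and the standard library are available. Lean on these libraries where they do the work, as an engineer would, in place of code of your own. Each camera call takes 0.05 s, during which the arm holds its last target.

### The job

Bring the plate reader to its unloading position: press the blue release button on its top so that the plate carriage springs part of the way out, then hook a fingertip behind the carriage's upturned lip and draw it out to its stop. Pull only from behind the lip, without pinching it or touching the well plate, which must stay seated in the carriage; the dropper bottle, cork and marker beside it must stay where they are.

Things in the scene. Friction and masses are not known exactly. Their poses are not given: they have to be found in the camera images.
- reader: Compact microplate reader, fixed to the bench: light grey lower case with an off-white cover, 190 x 190 mm, 85 mm high in front, its sloping head with the display rising to 113 mm in the rear half. Origin: centre of its underside, on the bench. Own x axis points to its rear, y to its left as seen by someone facing its front, z up; the carriage comes out along its -x.
- reader_face (a point): Middle of the upper edge of the carriage slot in the reader's flat front face, 52 mm above the bench, 95 mm in front of the reader's origin. Does not move. Axes as the reader's.
- button_top (a point): Centre of the top of the blue round release button (25 mm across) on the reader's cover, 94 mm above the bench, standing 9.5 mm above the cover, near its front edge right of the middle (66 mm in front of and 55 mm to the right of the reader's origin).
- button (a joint): How far the release button is pressed, m: 0 = up, 0.006 = fully down. Springy: starts to move at about 1.5 N, fully down at about 5 N. It frees the carriage at about 0.004 and comes up again when let go.
- carriage (a joint): How far the plate carriage is out, m: 0 = shut (held by a catch), about 0.050 = where the spring leaves it after the button is pressed, 0.142 = at its stop. It slides stiffly (1 to 3 N) and stays where it is left.
- lip (a point): Middle of the top edge of the inner (rear) face of the carriage's upturned front lip, 50 mm above the bench; moves with the carriage. Axes as the reader's: the carriage is drawn along -x. The lip is 152 mm wide and 10 mm thick and rises 22 mm above the carriage's flat floor, which is 28 mm above the bench. Shut, the inner face lies against the reader's face; sprung out, a gap about 50 mm deep opens between lip and reader's face, with nothing but the flat floor below it.
- nest (a point): Centre of the floor of the well-plate nest in the carriage, 28 mm above the bench, 95 mm behind the lip's inner face; moves with the carriage. The nest wall is 6 mm high, with 1.5 mm of play round the plate. The nest's front wall is 48 mm behind the lip's inner face.
- plate_center (a point): Centre of the loose white 96-well plate, 128 x 86 x 14.4 mm, 60 g, lying in the nest, 7.2 mm above its floor when seated. z axis up.
- dropper_bottle: Brown dropper bottle, 33 mm across, 79 mm high, standing loose on the bench left of the carriage's path (left and right as seen facing the reader's front). Origin: centre of its underside. A like bottle behind the reader is fixed.
- cork: Cork stopper, 27 mm across, 26 mm high, standing loose left of the carriage's path, farther out than the bottle. Origin: centre of its underside.
- marker: White felt marker with black ends and a dark red band, 139 x 17 x 19 mm, lying loose along the right side of the carriage's path. Origin: centre of its underside, long axis x.

How it is judged:
On the way, in this order (a step that is already met when the one before it is completed fails the run):
1. the released carriage has sprung part of the way out (value of joint carriage between 0.035 and 0.075 m), for 0.2 s.
2. the carriage is drawn out to its stop (value of joint carriage above 0.132 m), for 0.2 s.
At the end, for the whole second after the job is handed in: The carriage is at rest within 10 mm of its stop, with the well plate lying flat in its nest (centre within 5 mm of the nest's, raised less than 3 mm) (value of joint carriage above 0.132 m and velocity of joint carriage between -0.01 and 0.01 m/s and horizontal distance between plate_center and nest below 0.005 m and z of plate_center in the frame of nest below 0.01 m and angle between plate_center's own z axis and vertical below 0.05 rad); the robot touches nothing.
It fails at once if the well plate leaves its nest (z of plate_center in the frame of nest above 0.014 m or horizontal distance between plate_center and nest above 0.01 m).
It fails at once if the well plate is touched with more than 3 N (contact force between the fingers and well_plate above 3 N).
It fails at once if the lip's front face is pressed or pinched with more than 8 N (contact force between the fingers and lip_front above 8 N).
It fails at once if the dropper bottle is moved more than 15 mm or tipped (distance of dropper_bottle from where it was at the start of the episode above 0.015 m or angle between dropper_bottle's own z axis and vertical above 0.3 rad).
It fails at once if the cork or the marker is moved more than 15 mm (distance of any of cork, marker from where it was at the start of the episode above 0.015 m).
It also fails if it takes over 38 s, if anything falls off the work surface, if the arm or the gripper's body presses on something with over 40 N, if the wrist force passes 120 N, or if a joint passes its speed limit or range.

## Working session

There is one attempt and no reset: what is moved stays moved. The work goes in short steps, Python scripts to look and compute and a tool call to move; the robot and the scene stay as the last step left them, time stands still between calls to the robot, and variables do not carry over. Pictures are saved under pics/ and viewed, and the job is handed in when it is done.

Besides the shell and the picture viewer there is one more tool, called after "Call:" as name([rows], argument=value, ...), one row to a line, values as JSON. arm_command: Moves the arm, as the interface text tells. Its arguments: {"type":"object","properties":{"steps":{"type":"array"},"force":{"type":"number"}},"required":["steps"]}

```bash
mkdir -p pics; ls; cat > h.py <<'E'
import numpy as np, cv2
from station import ctrl
def shot(n,f):
    p=ctrl.get_image(n); cv2.imwrite('pics/'+f,p['img'][:,:,::-1]); return p
E
python3 - <<'E'
from h import *
o=ctrl.get_obs(); print({k:np.round(v,3) for k,v in o.items()})
for n in ['scene','top']:
    p=shot(n,n+'0.png'); print(n,p.keys(),p['camera_matrix'],p['world_from_camera'].round(4))
    for k in ['reader','button','lip','plate_center','dropper_bottle','cork','marker','carriage','button_top']:
        try: print(k,[(np.round(b['position'],1),round(b['confidence'],2)) for b in ctrl.boxes_of(p,k)][:3])
        except Exception as e: print(k,e)
E
```

```text
pics
{'t': np.float64(0.0), 'q': array([-1.277,  0.053,  1.614, -0.   ,  1.476, -0.119]), 'dq': array([-0.001,  0.001, -0.001, -0.   ,  0.001, -0.   ]), 'effort': array([-1.0000e-03, -3.9368e+01, -3.7018e+01, -0.0000e+00,  7.0000e-03,
       -0.0000e+00]), 'tool_pos': array([ 0.251, -0.572,  0.195]), 'tool_rot': array([-0.418,  1.996, -1.992]), 'contact_force': array([ 0.759,  0.186, -0.505]), 'wrist_torque': array([ 0.07 ,  0.038, -0.018]), 'opening': np.float64(0.085)}
scene dict_keys(['img', 'camera_matrix', 'world_from_camera', 'shot']) [[490.54148341   0.         283.18855532]
 [  0.         490.54148341 204.19882402]
 [  0.           0.           1.        ]] [[ 0.6181  0.3221 -0.7171 -0.1168]
 [-0.7861  0.2613 -0.5602 -0.7322]
 [ 0.0069  0.9099  0.4147  0.4524]
 [ 0.      0.      0.      1.    ]]
reader [(array([259.3, 397.8]), 0.76)]
button [(array([243. , 357.4]), 0.44), (array([259.4, 332.6]), 0.26)]
lip [(array([258.2, 334.7]), 0.91)]
plate_center []
dropper_bottle [(array([224.3, 302.3]), 0.89), (array([258.4, 335.2]), 0.16)]
cork [(array([231.4, 263.4]), 0.52)]
marker []
carriage [(array([259.2, 337.2]), 0.61)]
button_top [(array([239.7, 356.8]), 0.61)]
top dict_keys(['img', 'camera_matrix', 'world_from_camera', 'shot']) [[383.89781688   0.         283.87341298]
 [  0.         383.89781688 211.85865477]
 [  0.           0.           1.        ]] [[ 0.0264  0.9986 -0.0449  0.4547]
 [-0.9996  0.0265  0.0026 -0.2847]
 [ 0.0038  0.0448  0.999   0.9369]
 [ 0.      0.      0.      1.    ]]
reader [(array([192.4, 354.1]), 0.93)]
button []
lip [(array([206.3, 313.4]), 0.97)]
plate_center []
dropper_bottle [(array([180.8, 270. ]), 0.63)]
cork [(array([182.6, 267.6]), 0.3)]
marker [(array([253.5, 323.7]), 0.92), (array([220.1, 342.1]), 0.56)]
carriage [(array([206.4, 312.1]), 0.64)]
button_top [(array([178.1, 268.6]), 0.67)]
```

View pics/scene0.png

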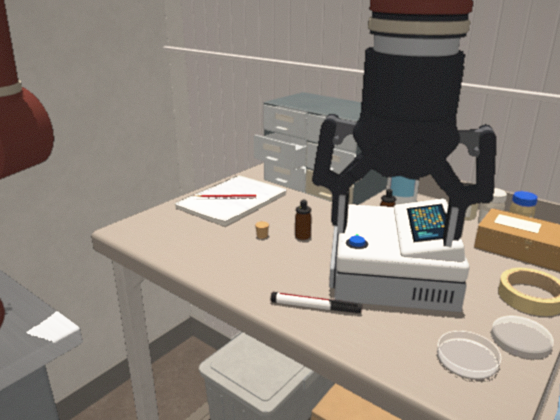

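View pics/top0.png

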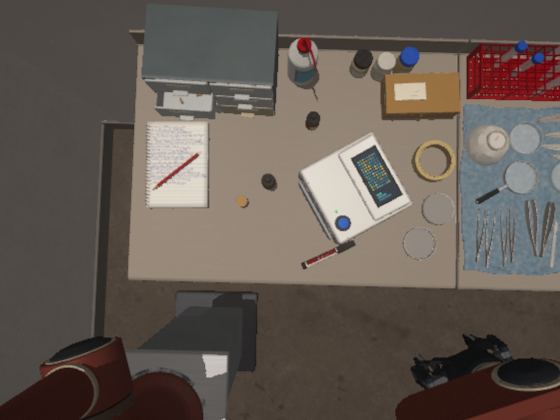

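```bash
cat >> h.py <<'E'
def ray(p,rc):
    K=p['camera_matrix'];T=p['world_from_camera'];r,c=rc
    d=np.array([(c-K[0,2])/K[0,0],-(r-K[1,2])/K[1,1],-1.]); return T[:3,3],T[:3,:3]@d
def onz(p,rc,z):
    o,d=ray(p,rc); return o+d*(z-o[2])/d[2]
def proj(p,X):
    K=p['camera_matrix'];T=p['world_from_camera']; v=T[:3,:3].T@(np.asarray(X)-T[:3,3]); return np.array([K[1,2]+K[1,1]*v[1]/v[2], K[0,2]-K[0,0]*v[0]/v[2]])
def tri(a,ra,b,rb):
    oa,da=ray(a,ra);ob,db=ray(b,rb); s=np.linalg.lstsq(np.c_[da,-db],ob-oa,rcond=None)[0]
    A=oa+da*s[0];B=ob+db*s[1]; return (A+B)/2,np.linalg.norm(A-B)
def crop(p,f,r0,r1,c0,c1,k):
    cv2.imwrite('pics/'+f,cv2.resize(p['img'][r0:r1,c0:c1,::-1],None,fx=k,fy=k,interpolation=cv2.INTER_CUBIC))
E
python3 - <<'E'
from h import *
t=ctrl.get_image('top'); s=ctrl.get_image('scene')
crop(t,'t1.png',120,270,220,420,4); crop(s,'s1.png',180,330,240,440,4)
def blue(p,r0,r1,c0,c1):
    i=p['img'][r0:r1,c0:c1].astype(int); m=(i[...,2]>i[...,0]+50)&(i[...,2]>i[...,1]+40); r,c=np.nonzero(m); return np.array([r.mean()+r0,c.mean()+c0]),m.sum()
bt,n1=blue(t,205,240,325,360); bs,n2=blue(s,225,260,335,375); print(bt,n1,bs,n2)
print(tri(t,bt,s,bs), onz(t,bt,.09))
E
```

```text
[222.73737374 342.91919192] 99 [240.60144928 356.76811594] 138
(array([ 0.47168364, -0.41663152,  0.09254183]), np.float64(0.0018182373214782198)) [ 0.47222528 -0.4178085   0.09      ]
```

View pics/t1.png

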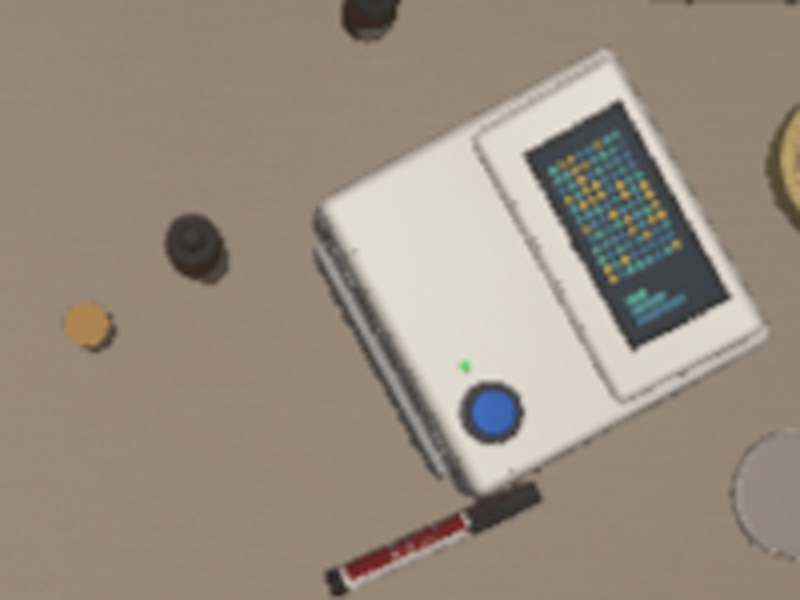

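View pics/s1.png

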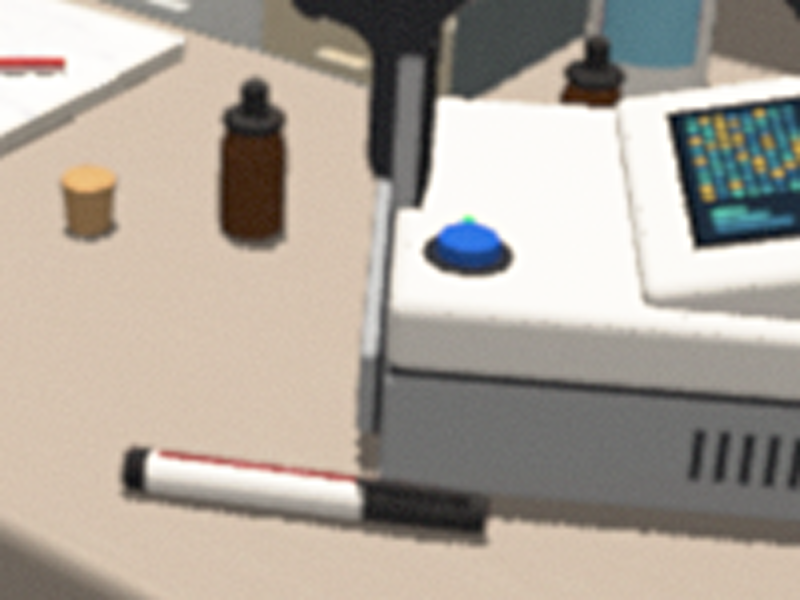

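```bash
python3 - <<'E'
from h import *
t=ctrl.get_image('top'); s=ctrl.get_image('scene')
f=lambda x,y:(120+y/4-.4,220+x/4-.4)
g=lambda x,y:(180+y/4-.4,240+x/4-.4)
P={k:onz(t,f(*v),z) for k,v,z in [('FL',(322,207),.083),('FR',(476,492),.083),('RL',(608,55),.113),('RR',(765,330),.113),('lipL',(318,250),.05),('lipR',(440,475),.05)]}
for k in P: print(k,P[k].round(4))
for a,b in [('FL','FR'),('RL','RR'),('lipL','lipR'),('RL','FL'),('RR','FR')]:
    d=P[b]-P[a]; print(a,b,np.linalg.norm(d[:2]).round(4),np.degrees(np.arctan2(d[1],d[0])).round(2))
for n,a,b in [('bottle',(195,240),(256,90)),('cork',(88,323),(88,178))]: print(n,tri(t,f(*a),s,g(*b)))
print('marker',onz(t,f(335,580),.01),onz(t,f(532,492),.01))
E
```

```text
FL [ 0.5848 -0.3208  0.083 ]
FR [ 0.428  -0.4102  0.083 ]
RL [ 0.6673 -0.4727  0.113 ]
RR [ 0.52   -0.5596  0.113 ]
lipL [ 0.5646 -0.3205  0.05  ]
lipR [ 0.4362 -0.3941  0.05  ]
FL FR 0.1804 -150.32
RL RR 0.171 -149.43
lipL lipR 0.148 -150.2
RL FL 0.1728 118.53
RR FR 0.1755 121.61
bottle (array([ 0.56456167, -0.24940605,  0.07689641]), np.float64(0.0017832183054441546))
cork (array([ 0.51932965, -0.18507546,  0.02822496]), np.float64(0.0027894218868982795))
marker [ 0.3708364  -0.33725569  0.01      ] [ 0.4266524  -0.45465026  0.01      ]
```

```bash
cat >> h.py <<'E'
from scipy.spatial.transform import Rotation as R
def plan(target,yawz=None):
    """target TCP world; yawz: world heading (deg) for the tool z axis, tool y down"""
    o=ctrl.get_obs(); Rc=R.from_rotvec(o['tool_rot']); 
    print('t',round(float(o['t']),2),'pos',o['tool_pos'].round(4),'F',o['contact_force'].round(2),'op',round(float(o['opening']),4),'q6',o['q'][5].round(3))
    print('axes',Rc.as_matrix().round(3).tolist())
    d=Rc.inv().apply(np.array(target)-o['tool_pos']); out=[d.round(4)]
    if yawz is not None:
        a=np.radians(yawz); z=np.array([np.cos(a),np.sin(a),0]); y=np.array([0,0,-1.]); x=np.cross(y,z)
        rt=Rc.inv()*R.from_matrix(np.c_[x,y,z]); out.append(np.degrees(rt.as_rotvec()).round(2))
    print(out)
E
python3 -c "
from h import *
plan([.4717,-.4166,.15],30); plan([.4717,-.4166,.15],210)"
```

```text
t 1.2 pos [ 0.2507 -0.5725  0.1965] F [-0.96  0.26 -0.36] op 0.0857 q6 -0.119
axes [[-0.916, 0.0, 0.401], [-0.401, 0.0, -0.916], [-0.0, -1.0, -0.0]]
[array([-0.2649,  0.0465, -0.0541]), array([  0.  , -96.35,  -0.  ])]
t 1.2 pos [ 0.2507 -0.5725  0.1965] F [-0.96  0.26 -0.36] op 0.0857 q6 -0.119
axes [[-0.916, 0.0, 0.401], [-0.401, 0.0, -0.916], [-0.0, -1.0, -0.0]]
[array([-0.2649,  0.0465, -0.0541]), array([ 0.  , 83.65,  0.  ])]
```

Call:
arm_command([
  [[-0.03,0,-0.006],[0,-8.5,0],0],
  [[-0.07,0,-0.015],[0,-17,0],0],
  [[-0.11,0,-0.025],[0,-25.5,0],0],
  [[-0.15,0,-0.033],[0,-34,0],0],
  [[-0.19,0,-0.04],[0,-42.5,0],0],
])

```text
t: 1.7
tool_pos: [0.4099, -0.4585, 0.1967]
tool_rot: [-0.986, 1.504, -1.505]
contact_force: [-0.3, -0.0, 0.4]
opening: 0.0125
```

```bash
python3 -c "
from h import *
plan([.4717,-.4166,.16],30)"
```

```text
t 1.7 pos [ 0.4099 -0.4585  0.1967] F [-0.34 -0.02  0.4 ] op 0.0125 q6 -0.552
axes [[-0.399, 0.0, 0.917], [-0.917, -0.0, -0.399], [0.0, -1.0, 0.0]]
[array([-0.0631,  0.0367,  0.04  ]), array([-1.000e-02, -5.351e+01,  2.000e-02])]
```

Call:
arm_command([
  [[-0.015,0,0.01],[0,-8.5,0],0],
  [[-0.03,0.005,0.02],[0,-17,0],0],
  [[-0.045,0.015,0.03],[0,-25.5,0],0],
  [[-0.06,0.025,0.04],[0,-34,0],0],
  [[-0.063,0.036,0.04],[0,-42.5,0],0],
])

```text
t: 2.2
tool_pos: [0.4733, -0.4158, 0.1606]
tool_rot: [-1.351, 0.955, -0.956]
contact_force: [-0.8, 0.9, -0.2]
opening: -0.0
```

```bash
python3 -c "
from h import *
plan([.4717,-.4166,.110],30)"
```

```text
t 2.2 pos [ 0.4733 -0.4158  0.1606] F [-0.82  0.88 -0.17] op -0.0 q6 -1.179
axes [[0.333, 0.001, 0.943], [-0.943, -0.0, 0.333], [0.001, -1.0, 0.001]]
[array([ 0.0002,  0.0505, -0.0018]), array([ -0.05, -10.55,   0.05])]
```

Call:
arm_command([
  [[0,0.02,-0.001],[0,-8,0],0],
  [[0,0.04,-0.002],[0,-10.5,0],0],
  [[0,0.05,-0.002],[0,-10.5,0],0],
  [[0,0.05,-0.002],[0,-10.5,0],0],
])

```text
t: 2.6
tool_pos: [0.4705, -0.4154, 0.1084]
tool_rot: [-1.41, 0.819, -0.815]
contact_force: [-0.0, 0.5, 0.6]
opening: 0.0002
```

```bash
python3 - <<'E'
from h import *
plan([.4717,-.4166,.098],30)
s=ctrl.get_image('scene'); t=ctrl.get_image('top'); crop(s,'s2.png',150,300,280,480,4); crop(t,'t2.png',150,270,280,400,5)
E
```

```text
t 2.6 pos [ 0.4705 -0.4154  0.1084] F [-0.02  0.48  0.58] op 0.0002 q6 -1.364
axes [[0.498, -0.001, 0.867], [-0.867, 0.002, 0.498], [-0.003, -1.0, 0.0]]
[array([0.0016, 0.0104, 0.0004]), array([-0.  , -0.11, -0.16])]
```

View pics/s2.png

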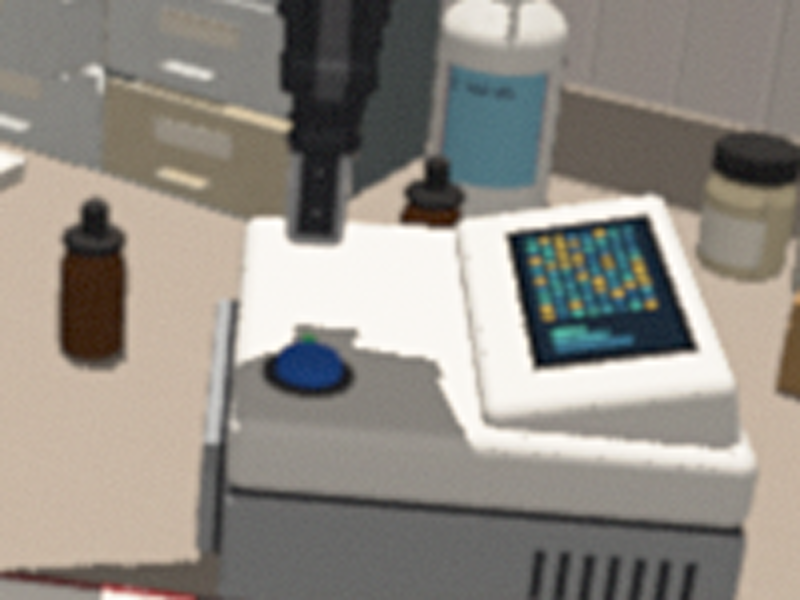

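View pics/t2.png

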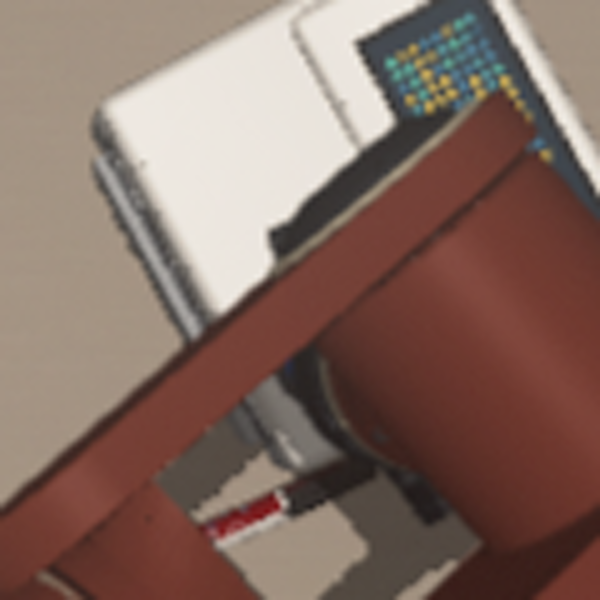

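```bash
python3 - <<'E'
from h import *
s=ctrl.get_image('scene'); o=ctrl.get_obs()
for X in [o['tool_pos'],[.4717,-.4166,.094]]:
    r,c=proj(s,X); print(((c-280)*4,(r-150)*4), r,c)
crop(s,'s3.png',150,300,280,480,4);print(o['tool_pos'],[ (b['position'],b['confidence']) for b in ctrl.boxes_of(s,'button_top')])
E
```

```text
(np.float64(314.5110323667709), np.float64(317.37212778368485)) 229.3430319459212 358.6277580916927
(np.float64(309.6919249856428), np.float64(358.8238886127649)) 239.70597215319123 357.4229812464107
[ 0.47194207 -0.41711736  0.11183838] [([238.3, 360.2], 0.51)]
```

View pics/s3.png

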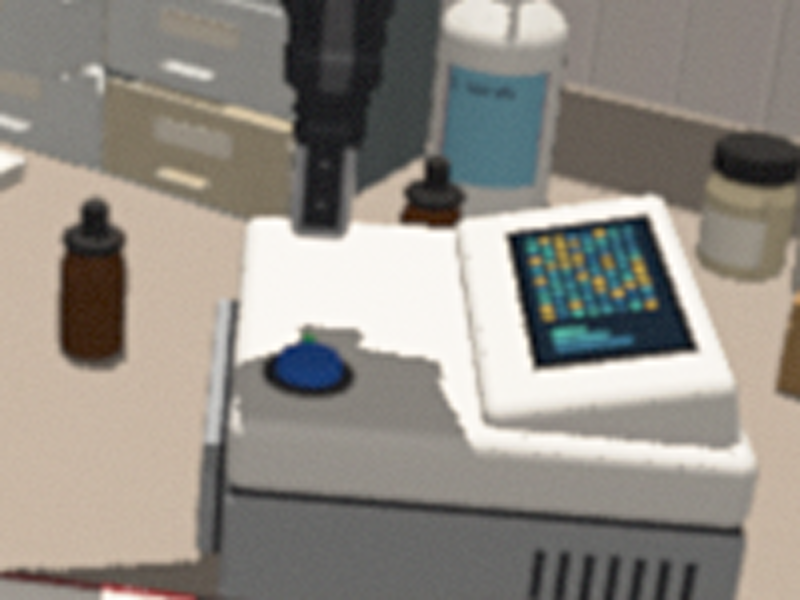

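```bash
python3 - <<'E'
from h import *
s=ctrl.get_image('scene'); o=ctrl.get_obs(); print(o['tool_pos'],o['q'])
z=np.array([.401,-.916,0]); c=np.array([.2507,-.5725,.1965])
for dz in [0,.013,.03]:
  for k in [-1,1]: print(dz,k,proj(s,c+k*.05*z+[0,0,dz]), proj(s,c+k*.05*z+[0,0,dz+.12]))
E
python3 -c "
import cv2;i=cv2.imread('pics/scene0.png')[90:270,290:530];cv2.imwrite('pics/s0z.png',cv2.resize(i,None,fx=3.3,fy=3.3,interpolation=2))"
```

```text
[ 0.47207118 -0.41726752  0.11221432] [-8.42177974e-01  1.25595068e-01  1.67923563e+00  5.78839391e-04
  1.33309786e+00 -1.36464851e+00]
0 -1 [274.32375538 336.77010941] [155.27314237 344.08095833]
0 1 [289.92539673 445.49431878] [166.07903272 466.81185204]
0.013 -1 [262.65735919 337.48653798] [140.66283072 344.97817153]
0.013 1 [277.85431553 447.57210021] [150.77779282 469.445637  ]
0.03 -1 [246.98683358 338.44885848] [120.97469889 346.18721157]
0.03 1 [261.61799118 450.36684019] [130.12292543 473.00093574]
```

View pics/s0z.png

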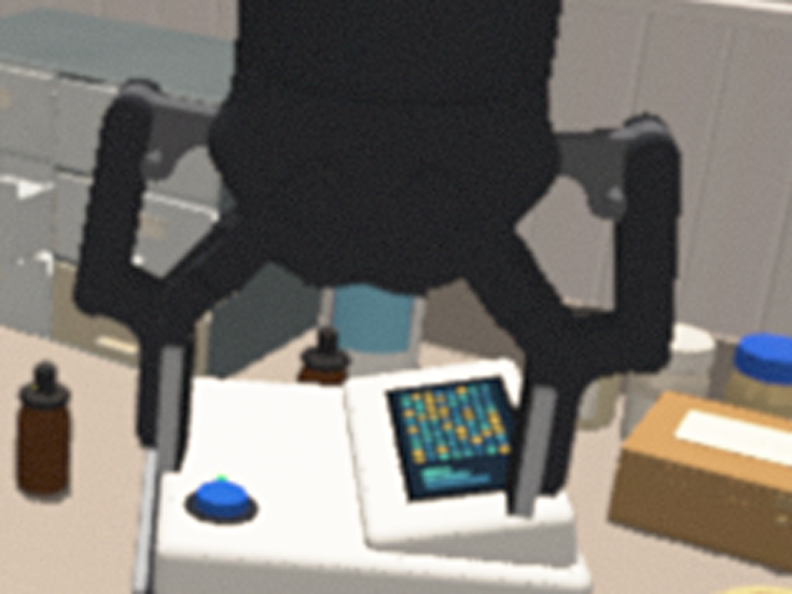

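Call:
arm_command([
  [[0,0.007,0],[0,0,0],0],
  [[0,0.013,0],[0,0,0],0],
  [[0,0.013,0],[0,0,0],0],
])

```text
t: 3.15
tool_pos: [0.4715, -0.4166, 0.0978]
tool_rot: [-1.412, 0.815, -0.818]
contact_force: [0.1, 0.1, 0.3]
opening: 0.0001
```

```bash
python3 - <<'E'
from h import *
plan([.4717,-.4166,.098],30)
s=ctrl.get_image('scene'); crop(s,'s4.png',150,300,280,480,4); t=ctrl.get_image('top'); crop(t,'t4.png',150,270,280,440,5)
plan([.4717,-.4166,.098],30)
E
```

```text
t 3.15 pos [ 0.4715 -0.4166  0.0978] F [0.07 0.09 0.29] op 0.0001 q6 -1.365
axes [[0.499, 0.001, 0.867], [-0.867, -0.001, 0.499], [0.001, -1.0, 0.001]]
[array([ 0.0001, -0.0002,  0.0002]), array([-0.05, -0.08,  0.07])]
t 3.25 pos [ 0.4719 -0.417   0.0986] F [-0.12  0.24  0.4 ] op 0.0001 q6 -1.365
axes [[0.499, 0.002, 0.867], [-0.867, -0.002, 0.499], [0.002, -1.0, 0.001]]
[array([-0.0004,  0.0006,  0.    ]), array([-0.06, -0.07,  0.14])]
```

View pics/s4.png

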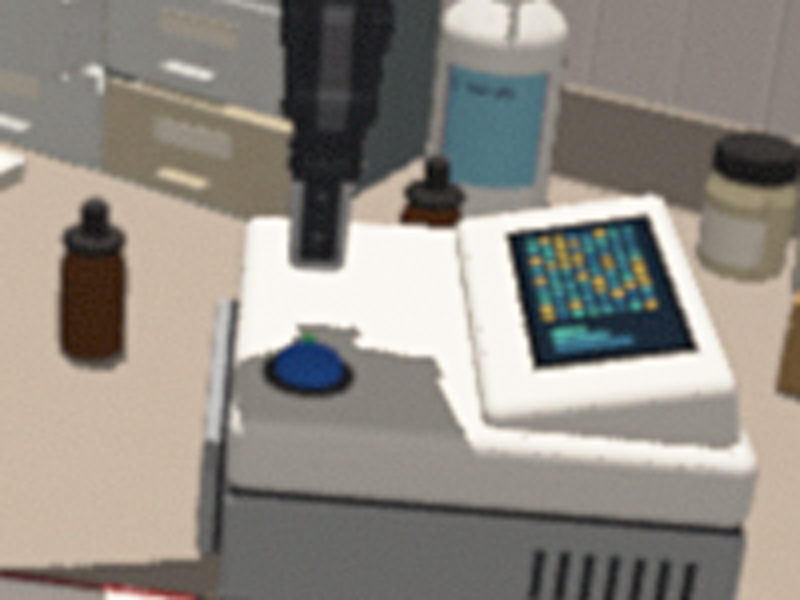

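View pics/t4.png

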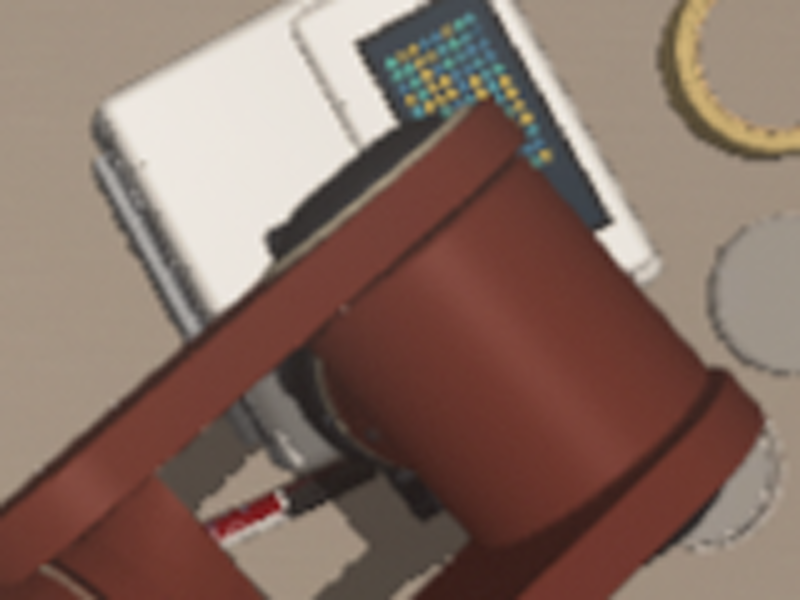

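Call:
arm_command([
  [[0,0.007,0],[0,0,0],0],
  [[0,0.014,0],[0,0,0],0],
  [[0,0.018,0],[0,0,0],0],
])

```text
t: 3.55
tool_pos: [0.4715, -0.4165, 0.0793]
tool_rot: [-1.412, 0.815, -0.817]
contact_force: [0.7, 0.2, 0.3]
opening: 0.0001
```

```bash
python3 - <<'E'
from h import *
s=ctrl.get_image('scene'); crop(s,'s5.png',150,300,280,480,4)
plan([.4717,-.4166,.07],30)
E
```

```text
t 3.6 pos [ 0.4712 -0.4162  0.0786] F [ 0.57  0.56 -0.6 ] op 0.0002 q6 -1.365
axes [[0.499, 0.0, 0.867], [-0.867, 0.0, 0.499], [-0.0, -1.0, 0.001]]
[array([0.0006, 0.0086, 0.0003]), array([-0.03, -0.07, -0.01])]
```

View pics/s5.png

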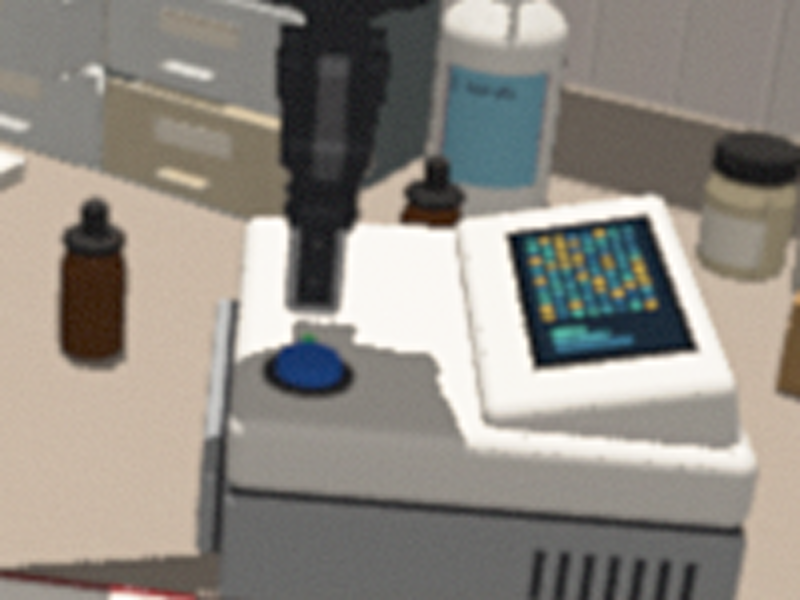

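Call:
arm_command([
  [[0,0.006,0],[0,0,0],0],
  [[0,0.011,0],[0,0,0],0],
  [[0,0.011,0],[0,0,0],0],
])

```text
t: 3.9
tool_pos: [0.4706, -0.4156, 0.0662]
tool_rot: [-1.411, 0.818, -0.815]
contact_force: [0.0, 0.5, -0.2]
opening: -0.0002
```

```bash
python3 - <<'E'
from h import *
s=ctrl.get_image('scene'); crop(s,'s6.png',150,300,280,480,4)
plan([.4717,-.4166,.06],30)
E
```

```text
t 3.95 pos [ 0.4709 -0.4159  0.0669] F [-0.07 -0.11  0.76] op -0.0002 q6 -1.365
axes [[0.499, -0.0, 0.867], [-0.867, 0.001, 0.499], [-0.001, -1.0, 0.0]]
[array([0.001 , 0.0069, 0.0003]), array([-0.02, -0.07, -0.08])]
```

View pics/s6.png

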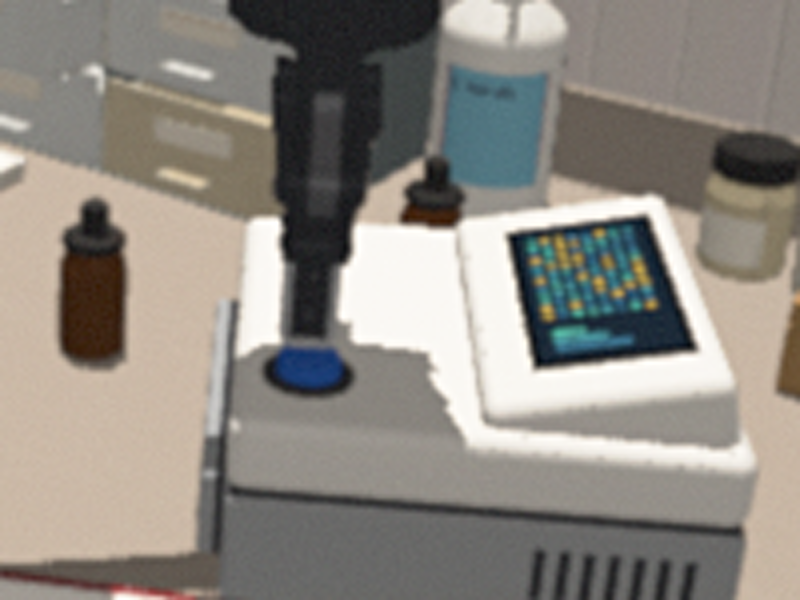

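Call:
arm_command([
  [[0,0.005,0],[0,0,0],0],
  [[0,0.005,0],[0,0,0],0],
])

```text
t: 4.15
tool_pos: [0.4706, -0.4155, 0.0612]
tool_rot: [-1.411, 0.818, -0.815]
contact_force: [-1.0, 0.9, -0.1]
opening: 0.0003
```

Call:
arm_command([
  [[0,0.003,0],[0,0,0],0],
  [[0,0.003,0],[0,0,0],0],
])

```text
t: 4.35
tool_pos: [0.4707, -0.4158, 0.0582]
tool_rot: [-1.411, 0.818, -0.815]
contact_force: [-0.2, -1.2, -0.0]
opening: 0.0004
```

Call:
arm_command([
  [[0,0.003,0],[0,0,0],0],
  [[0,0.003,0],[0,0,0],0],
])

```text
t: 4.55
tool_pos: [0.4708, -0.4158, 0.0555]
tool_rot: [-1.411, 0.817, -0.815]
contact_force: [-1.9, 0.3, 2.9]
opening: 0.0001
```

```bash
python3 - <<'E'
from h import *
s=ctrl.get_image('scene'); crop(s,'s7.png',150,300,280,480,4)
plan([.4717,-.4166,.06],30)
E
```

```text
t 4.6 pos [ 0.4708 -0.4158  0.0555] F [-0.13  1.03  2.14] op -0.0002 q6 -1.365
axes [[0.499, -0.001, 0.867], [-0.867, 0.002, 0.499], [-0.002, -1.0, 0.0]]
[array([ 0.0011, -0.0045,  0.0004]), array([-0.01, -0.08, -0.1 ])]
```

View pics/s7.png

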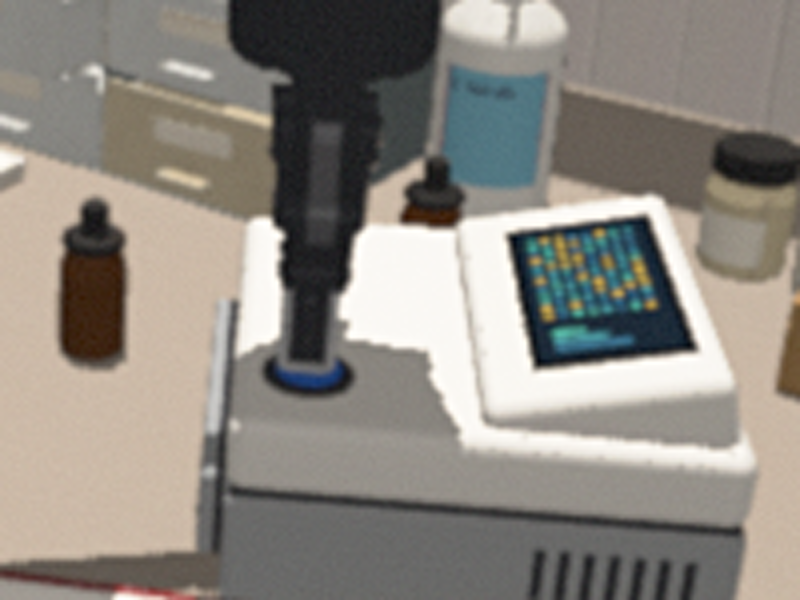

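Call:
arm_command([
  [[0,0.003,0],[0,0,0],0],
  [[0,0.003,0],[0,0,0],0],
])

```text
t: 4.8
tool_pos: [0.4709, -0.416, 0.0532]
tool_rot: [-1.411, 0.817, -0.815]
contact_force: [-2.3, 2.7, 6.1]
opening: -0.0002
```

```bash
python3 - <<'E'
from h import *
s=ctrl.get_image('scene'); crop(s,'s8.png',150,300,240,440,4)
plan([.4717,-.4166,.06],30)
E
```

```text
t 4.85 pos [ 0.4708 -0.4159  0.0532] F [-1.96  2.09  6.24] op 0.0001 q6 -1.365
axes [[0.499, -0.001, 0.867], [-0.867, 0.001, 0.499], [-0.002, -1.0, 0.0]]
[array([ 0.001 , -0.0068,  0.0004]), array([-0.  , -0.07, -0.09])]
```

View pics/s8.png

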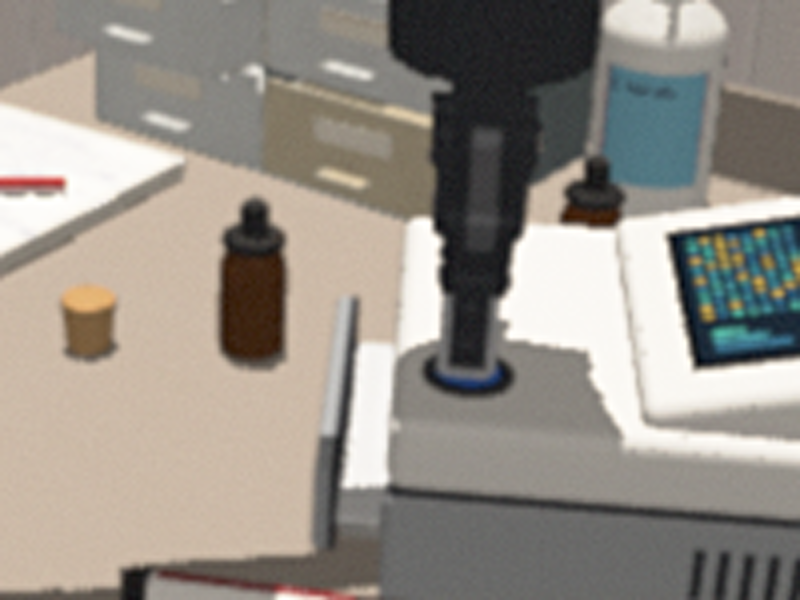

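Call:
arm_command([
  [[0,-0.02,0],[0,0,0],0],
  [[0,-0.045,0],[0,0,0],0],
  [[0,-0.06,0],[0,0,0],0],
  [[-0.03,-0.06,0],[0,0,0],0],
  [[-0.03,-0.06,0],[0,0,0],0],
])

```text
t: 5.35
tool_pos: [0.4549, -0.3879, 0.1125]
tool_rot: [-1.41, 0.818, -0.813]
contact_force: [-0.1, -0.9, -0.8]
opening: 0.0
```

```bash
python3 - <<'E'
from h import *
plan([.4717,-.4166,.06],30)
s=ctrl.get_image('scene'); crop(s,'s9.png',150,300,240,440,4)
t=ctrl.get_image('top'); crop(t,'t9.png',130,280,220,420,4)
for p in (s,t): print([ (b['position'],b['confidence']) for b in ctrl.boxes_of(p,'lip')])
E
```

```text
t 5.35 pos [ 0.4549 -0.3879  0.1125] F [-0.06 -0.92 -0.77] op 0.0 q6 -1.354
axes [[0.499, -0.002, 0.866], [-0.866, 0.003, 0.499], [-0.004, -1.0, 0.0]]
[array([0.0335, 0.0523, 0.0002]), array([-0.  , -0.04, -0.2 ])]
[([257.8, 320.2], 0.79)]
[([205.4, 299.7], 0.73)]
```

View pics/s9.png

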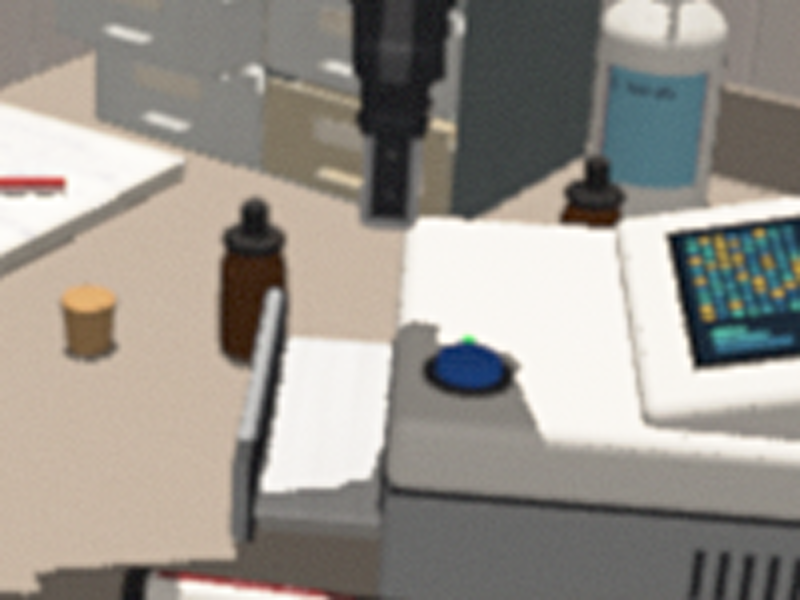

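View pics/t9.png

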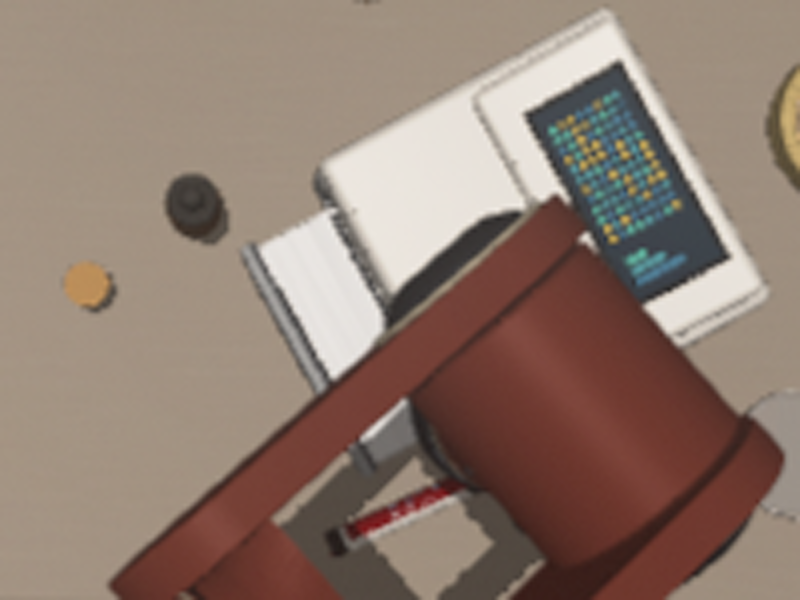

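```bash
python3 - <<'E'
from h import *
s=ctrl.get_image('scene');t=ctrl.get_image('top')
f=lambda x,y:(130+y/4-.4,220+x/4-.4); g=lambda x,y:(150+y/4-.4,240+x/4-.4)
A=onz(t,f(257,243),.05);B=onz(t,f(378,466),.05);Ao=onz(t,f(243,250),.05);Bo=onz(t,f(365,472),.05)
print(A,B,np.linalg.norm(A-B),(A+B)/2,'outer',(Ao+Bo)/2)
print(tri(t,f(250,246),s,g(276,292)))
u=np.array([-.5,.866]); face=np.array([.5048,-.364]); print('inner from face',((A+B)[:2]/2-face)@u,'outer',((Ao+Bo)[:2]/2-face)@u, 'lateral',((A+B)[:2]/2-face)@np.array([.866,.5]))
# face visible lower edge
for k in [.02,.025,.03]:
  X=face+k*u; plan([*X,.075],30)
  print(X, [np.array(proj(s,[*X,z])) for z in(.05,)])
E
```

```text
[ 0.54448278 -0.28566039  0.05      ] [ 0.41749317 -0.35872945  0.05      ] 0.14651091642311878 [ 0.48098797 -0.32219492  0.05      ] outer [ 0.47702487 -0.31449025  0.05      ]
(array([ 0.54106195, -0.2799472 ,  0.05301047]), np.float64(0.004260016346662914))
inner from face 0.048109211709725465 outer 0.0567630092563565 lateral 0.0002813239876730128
t 5.65 pos [ 0.456  -0.3905  0.1129] F [-0.48  0.21  0.05] op -0.0001 q6 -1.354
axes [[0.499, -0.001, 0.867], [-0.867, 0.001, 0.499], [-0.002, -1.0, -0.0]]
[array([-0.0186,  0.0379,  0.0554]), array([ 0.  , -0.09, -0.1 ])]
[ 0.4948  -0.34668] [array([245.06433574, 326.25681306])]
t 5.65 pos [ 0.456  -0.3905  0.1129] F [-0.48  0.21  0.05] op -0.0001 q6 -1.354
axes [[0.499, -0.001, 0.867], [-0.867, 0.001, 0.499], [-0.002, -1.0, -0.0]]
[array([-0.0236,  0.0379,  0.0554]), array([ 0.  , -0.09, -0.1 ])]
[ 0.4923  -0.34235] [array([244.83824696, 323.27037242])]
t 5.65 pos [ 0.456  -0.3905  0.1129] F [-0.48  0.21  0.05] op -0.0001 q6 -1.354
axes [[0.499, -0.001, 0.867], [-0.867, 0.001, 0.499], [-0.002, -1.0, -0.0]]
[array([-0.0286,  0.038 ,  0.0554]), array([ 0.  , -0.09, -0.1 ])]
[ 0.4898  -0.33802] [array([244.612506  , 320.28852629])]
```

Call:
arm_command([
  [[-0.01,0,0.02],[0,0,0],0],
  [[-0.02,0,0.045],[0,0,0],0],
  [[-0.023,0,0.055],[0,0,0],0],
  [[-0.023,0.02,0.055],[0,0,0],0],
  [[-0.023,0.04,0.055],[0,0,0],0],
])

```text
t: 6.15
tool_pos: [0.4933, -0.3439, 0.0734]
tool_rot: [-1.413, 0.815, -0.817]
contact_force: [-0.2, -0.4, 0.6]
opening: 0.0
```

```bash
python3 - <<'E'
from h import *
s=ctrl.get_image('scene'); crop(s,'s10.png',150,300,240,440,4)
plan([.4923,-.342,.03],30)
print(proj(s,[.4928,-.343,.11]))
E
```

```text
t 6.2 pos [ 0.4907 -0.3419  0.0685] F [-2.21  0.82 -2.71] op 0.0002 q6 -1.256
axes [[0.499, -0.005, 0.867], [-0.867, 0.005, 0.499], [-0.006, -1.0, -0.002]]
[array([0.0012, 0.0385, 0.0014]), array([ 0.12, -0.06, -0.37])]
[212.51505566 325.2826673 ]
```

View pics/s10.png

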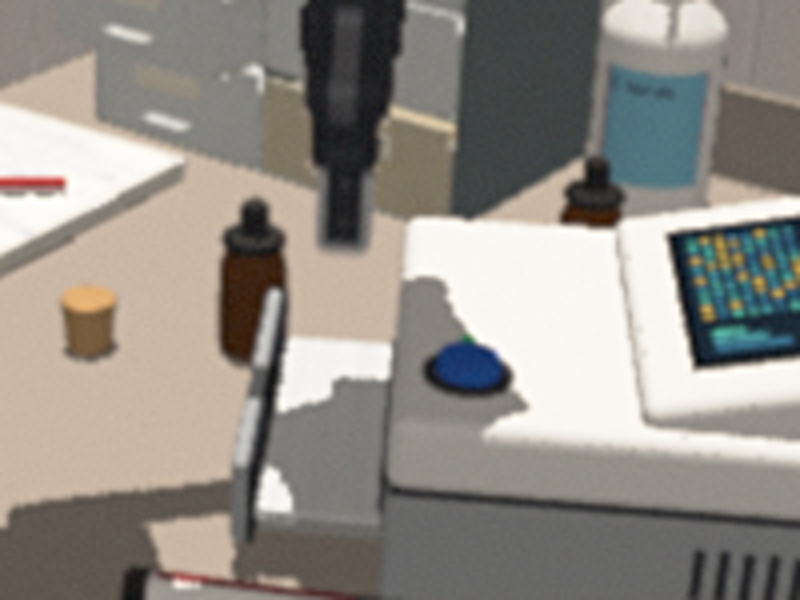

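Call:
arm_command([
  [[0,0.015,0.001],[0,0,0],0],
  [[0.001,0.03,0.001],[0,0,0],0],
  [[0.001,0.038,0.001],[0,0,0],0],
  [[0.001,0.038,0.001],[0,0,0],0],
])

```text
t: 6.6
tool_pos: [0.4908, -0.3414, 0.0287]
tool_rot: [-1.41, 0.824, -0.808]
contact_force: [0.3, 0.1, -0.2]
opening: -0.0
```

```bash
python3 - <<'E'
from h import *
s=ctrl.get_image('scene'); crop(s,'s11.png',150,300,240,440,4)
plan([.4923,-.342,.003],30)
t=ctrl.get_image('top'); crop(t,'t11.png',130,280,220,420,4)
plan([.4923,-.342,.003],30)
E
```

```text
t 6.65 pos [ 0.4915 -0.342   0.0298] F [0.46 0.42 0.26] op -0.0001 q6 -1.254
axes [[0.499, -0.006, 0.867], [-0.867, 0.005, 0.499], [-0.008, -1.0, -0.002]]
[array([0.0007, 0.0268, 0.0008]), array([ 0.14, -0.07, -0.44])]
t 6.7 pos [ 0.492  -0.3424  0.0308] F [ 1.   -0.91  0.18] op 0.0 q6 -1.255
axes [[0.499, -0.005, 0.867], [-0.867, 0.004, 0.499], [-0.006, -1.0, -0.002]]
[array([-0.    ,  0.0278,  0.0005]), array([ 0.11, -0.06, -0.35])]
```

View pics/s11.png

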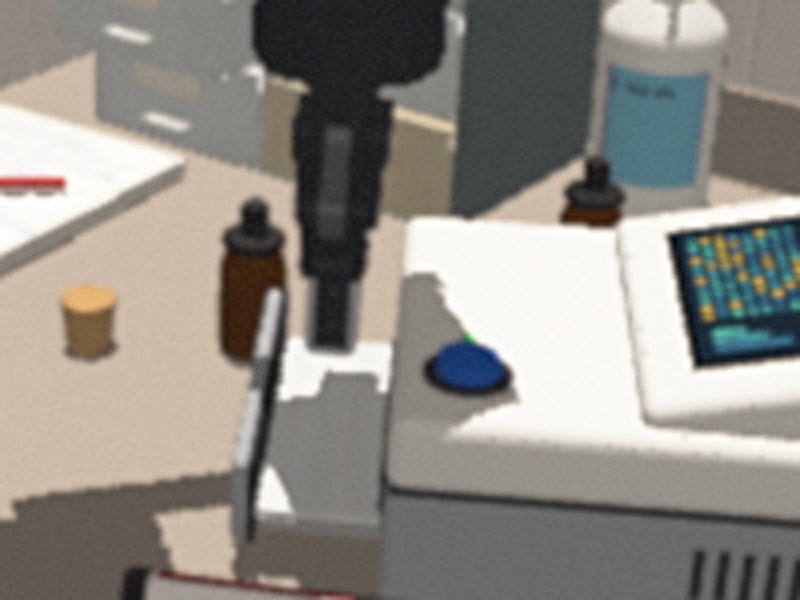

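View pics/t11.png

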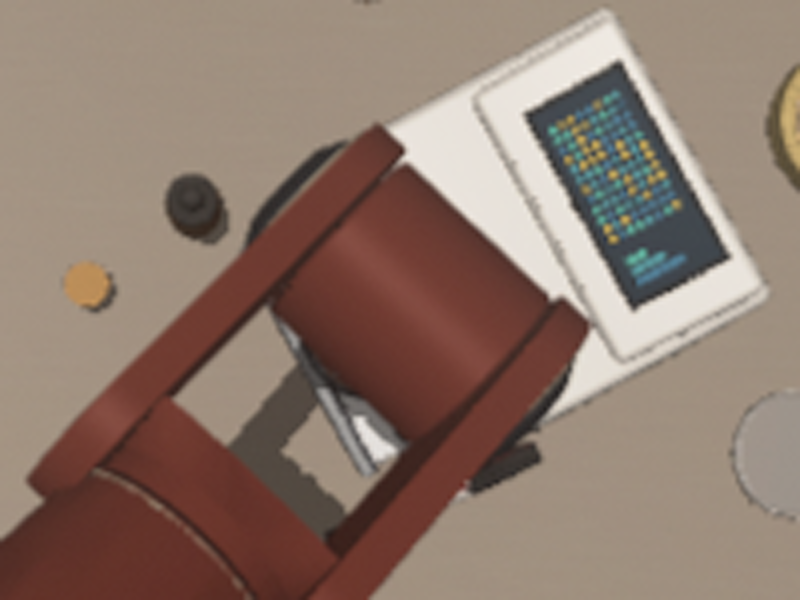

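Call:
arm_command([
  [[0,0.01,0.0],[0,0,0],0],
  [[0,0.02,0],[0,0,0],0],
  [[0,0.026,0],[0,0,0],0],
  [[0,0.026,0],[0,0,0],0],
])

```text
t: 7.1
tool_pos: [0.4909, -0.3414, 0.003]
tool_rot: [-1.41, 0.824, -0.809]
contact_force: [-0.0, -0.3, -0.4]
opening: -0.0002
```

```bash
python3 - <<'E'
from h import *
s=ctrl.get_image('scene'); crop(s,'s12.png',150,300,240,440,4)
plan([.4923,-.342,.003],30)
E
```

```text
t 7.15 pos [ 0.4913 -0.3418  0.0038] F [-0.32  0.53 -0.36] op 0.0001 q6 -1.254
axes [[0.499, -0.006, 0.867], [-0.867, 0.005, 0.499], [-0.008, -1.0, -0.003]]
[array([0.0007, 0.0008, 0.0007]), array([ 0.14, -0.07, -0.44])]
```

View pics/s12.png

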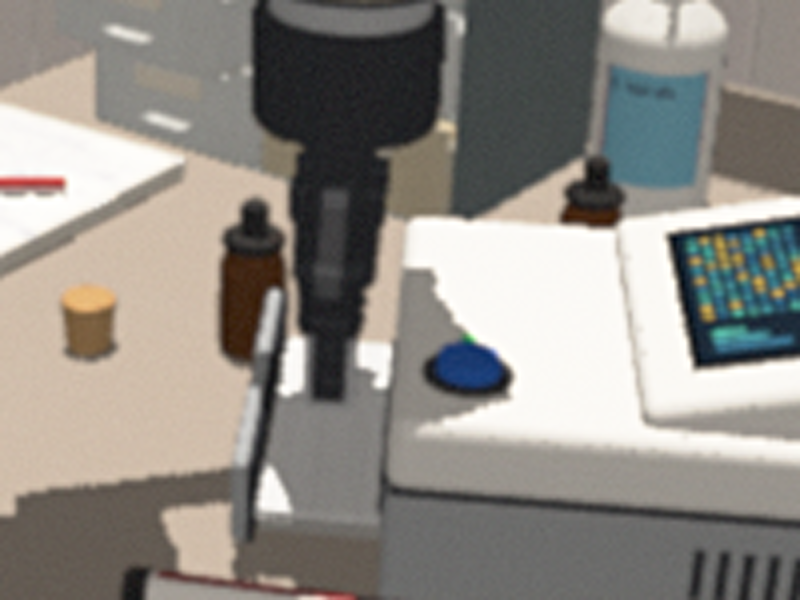

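Call:
arm_command([
  [[0,0.004,0],[0,0,0],0],
  [[0,0.004,0],[0,0,0],0],
  [[-0.006,0.004,0],[0,0,0],0],
  [[-0.012,0.004,0],[0,0,0],0],
  [[-0.018,0.004,0],[0,0,0],0],
])

```text
t: 7.65
tool_pos: [0.4823, -0.326, 0.0001]
tool_rot: [-1.411, 0.822, -0.81]
contact_force: [0.4, -1.0, -1.5]
opening: -0.0003
```

```bash
python3 - <<'E'
from h import *
s=ctrl.get_image('scene'); crop(s,'s13.png',150,300,240,440,4)
X=np.array([.5048,-.364])+.131*np.array([-.5,.866]); plan([*X,0],30)
E
```

```text
t 7.7 pos [ 4.817e-01 -3.249e-01 -1.000e-04] F [-0.15 -0.04  0.06] op 0.0 q6 -1.245
axes [[0.499, -0.006, 0.866], [-0.866, 0.006, 0.499], [-0.008, -1.0, -0.003]]
[array([-0.0856,  0.0006,  0.0004]), array([ 0.15, -0.04, -0.48])]
```

View pics/s13.png

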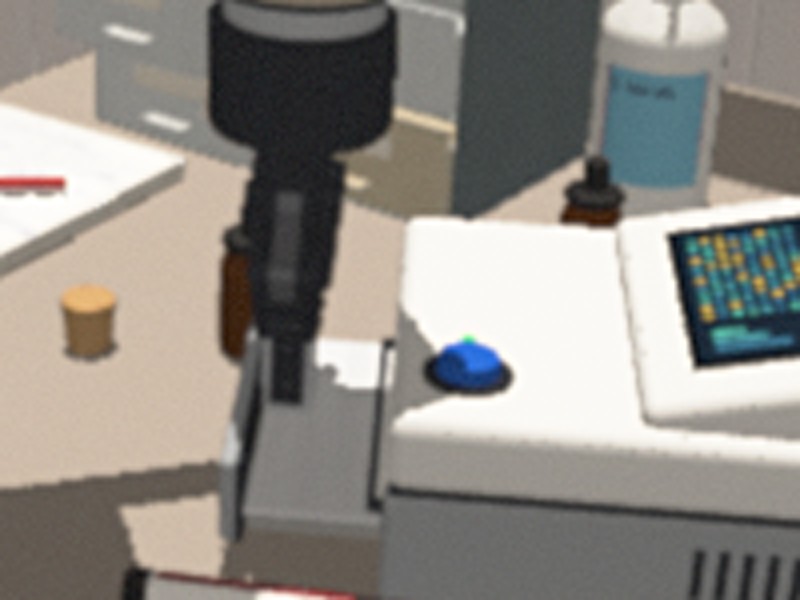

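Call:
arm_command([
  [[-0.012,0,0],[0,0,0],0],
  [[-0.024,0,0],[0,0,0],0],
  [[-0.036,0,0],[0,0,0],0],
  [[-0.048,0,0],[0,0,0],0],
  [[-0.055,0,0],[0,0,0],0],
])

```text
t: 8.2
tool_pos: [0.4534, -0.2759, 0.0003]
tool_rot: [-1.41, 0.823, -0.808]
contact_force: [0.1, -1.9, -0.1]
opening: 0.0001
```

```bash
python3 - <<'E'
from h import *
s=ctrl.get_image('scene'); crop(s,'s14.png',150,300,240,440,4)
X=np.array([.5048,-.364])+.131*np.array([-.5,.866]); plan([*X,0],30)
E
```

```text
t 8.25 pos [ 4.530e-01 -2.751e-01 -1.000e-04] F [ 0.63  0.51 -0.98] op -0.0002 q6 -1.211
axes [[0.5, -0.008, 0.866], [-0.866, 0.008, 0.5], [-0.011, -1.0, -0.003]]
[array([-0.0281,  0.0002,  0.0004]), array([ 0.16, -0.01, -0.6 ])]
```

View pics/s14.png

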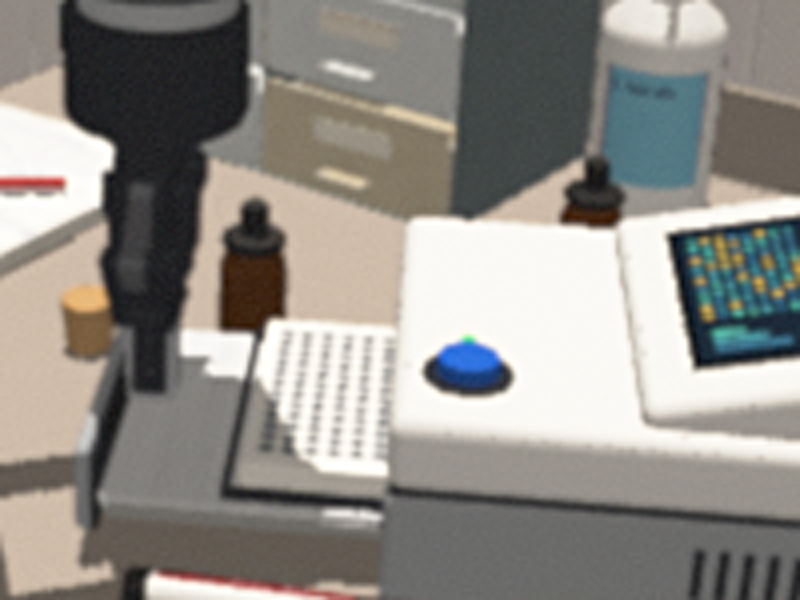

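Call:
arm_command([
  [[-0.008,0,0],[0,0,0],0],
  [[-0.015,0,0],[0,0,0],0],
  [[-0.022,0,0],[0,0,0],0],
  [[-0.027,0,0],[0,0,0],0],
])

```text
t: 8.65
tool_pos: [0.4391, -0.251, 0.0001]
tool_rot: [-1.409, 0.824, -0.806]
contact_force: [0.3, -1.2, -1.0]
opening: -0.0002
```

Call:
arm_command([
  [[-0.003,0,0],[0,0,0],0],
  [[-0.003,0,0],[0,0,0],0],
])

```text
t: 8.85
tool_pos: [0.439, -0.2507, 0.0003]
tool_rot: [-1.413, 0.819, -0.812]
contact_force: [5.7, -9.4, -7.8]
opening: 0.0
```

Call:
arm_command([
  [[-0.003,0,0],[0,0,0],0],
  [[-0.003,0,0],[0,0,0],0],
])

```text
t: 9.05
tool_pos: [0.4392, -0.2509, 0.0005]
tool_rot: [-1.416, 0.812, -0.819]
contact_force: [6.5, -10.4, -9.8]
opening: -0.0002
```

Call:
arm_command([
  [[0.007,0,0],[0,0,0],0],
  [[0.012,0,0],[0,0,0],0],
  [[0.012,0,0],[0,0,0],0],
])

```text
t: 9.35
tool_pos: [0.4453, -0.2615, 0.0006]
tool_rot: [-1.416, 0.813, -0.819]
contact_force: [-1.2, 0.0, -0.4]
opening: 0.0004
```

```bash
python3 - <<'E'
from h import *
s=ctrl.get_image('scene'); crop(s,'s15.png',150,300,200,400,4)
plan([.445,-.26,.12],30)
E
```

```text
t 9.4 pos [ 0.4451 -0.2612  0.0005] F [-0.28  0.52  0.97] op 0.0 q6 -1.196
axes [[0.5, 0.001, 0.866], [-0.866, -0.004, 0.5], [0.004, -1.0, -0.001]]
[array([-0.0006, -0.1195,  0.0004]), array([0.07, 0.  , 0.26])]
```

View pics/s15.png

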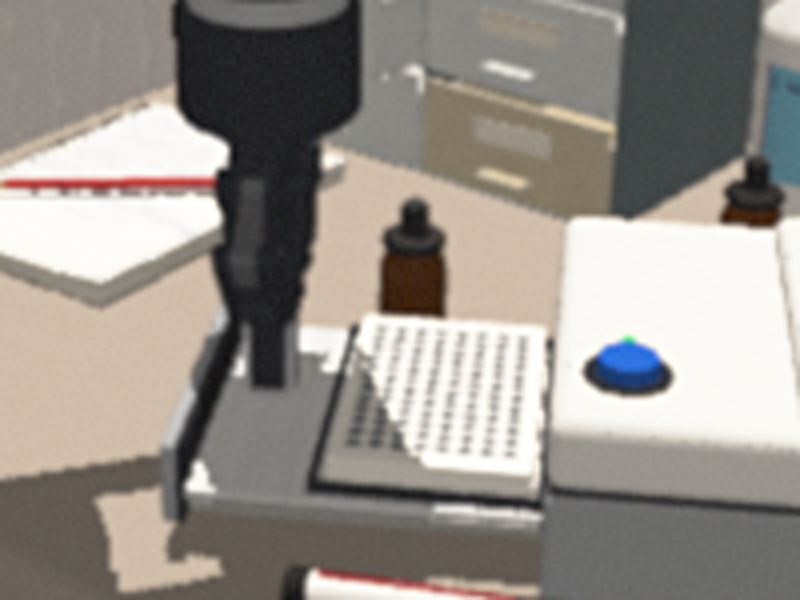

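Finger is clear of the lip; plate is seated flat. Rising straight up.

Call:
arm_command([
  [[0,-0.02,0],[0,0,0],0],
  [[0,-0.05,0],[0,0,0],0],
  [[0,-0.085,0],[0,0,0],0],
  [[0,-0.12,0],[0,0,0],0],
  [[0,-0.12,0],[0,0,0],0],
])

```text
t: 9.9
tool_pos: [0.4479, -0.2627, 0.1268]
tool_rot: [-1.417, 0.805, -0.827]
contact_force: [-0.1, 0.1, 0.6]
opening: 0.0002
```

```bash
python3 - <<'E'
from h import *
plan([.445,-.26,.12],30)
s=ctrl.get_image('scene'); crop(s,'s16.png',150,300,200,400,4)
t=ctrl.get_image('top'); crop(t,'t16.png',120,270,200,400,4)
for n in ['dropper_bottle','cork','marker','lip','plate_center']:
    print(n,[[(np.round(b['position'],1),round(b['confidence'],2)) for b in ctrl.boxes_of(p,n)][:1] for p in (s,t)])
E
```

```text
t 9.9 pos [ 0.4479 -0.2627  0.1268] F [-0.12  0.13  0.62] op 0.0002 q6 -1.196
axes [[0.5, 0.009, 0.866], [-0.866, -0.011, 0.5], [0.014, -1.0, 0.003]]
[array([-0.0039,  0.0067, -0.0012]), array([-0.16,  0.02,  0.8 ])]
dropper_bottle [[(array([217.5, 304.1]), 0.94)], [(array([181.3, 267.2]), 0.47)]]
cork [[(array([228.6, 263.2]), 0.51)], []]
marker [[(array([303.1, 317.3]), 0.87)], [(array([249.9, 329.1]), 0.81)]]
lip [[(array([260.9, 269.2]), 0.71)], [(array([194.6, 302.9]), 0.78)]]
plate_center [[(array([251.5, 308.1]), 0.92)], [(array([210.6, 303.4]), 0.74)]]
```

View pics/s16.png

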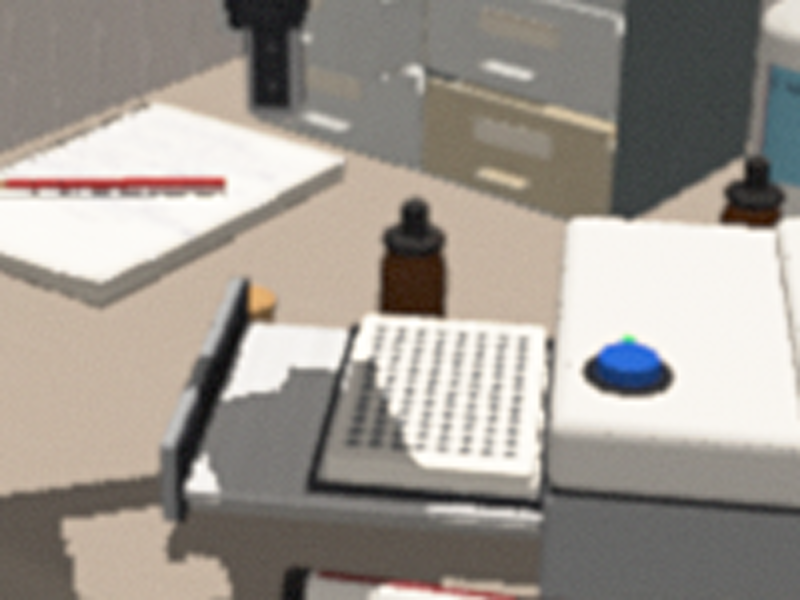

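View pics/t16.png

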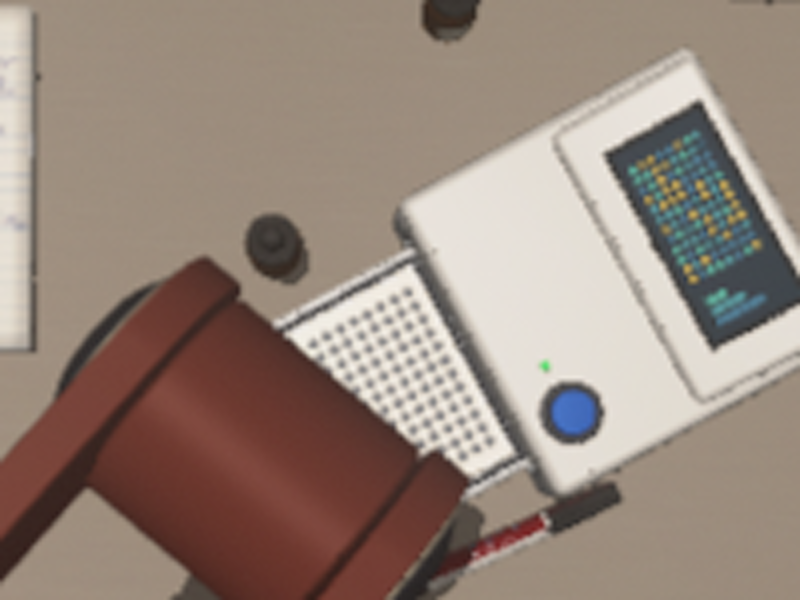

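Call:
arm_command([
  [[0,0,0],[0,0,0],0],
  [[0,0,0],[0,0,0],0],
  [[0,0,0],[0,0,0],0],
])

```text
t: 10.8
tool_pos: [0.4448, -0.2605, 0.12]
tool_rot: [-1.416, 0.814, -0.818]
contact_force: [-0.4, -1.1, -1.0]
opening: 0.0003
```

```bash
python3 - <<'E'
from h import *
s=ctrl.get_image('scene'); u=np.array([-.5,.866]); w=np.array([.866,.5]); f=np.array([.5048,-.364])
for (x,y) in [(243,283),(180,445)]:
    X=onz(s,(150+y/4-.4,200+x/4-.4),.05); print((X[:2]-f)@u,(X[:2]-f)@w)
print(ctrl.finish_job())
E
```

```text
0.14606415675078668 0.07429169075094429
0.14414906416573534 -0.07075699904790538
the job is handed in; nothing more can be done
None
```

I pressed the release button with the shut fingertips at about 6 N, and the carriage sprung out to about 48 mm. I then lowered the shut fingers into the gap behind the lip and drew the carriage out to its stop. The stop showed as about 12 N of sideways force and no further movement. After that I backed off 12 mm, rose clear and handed the job in at about 11 s.

**Final checks:**
- **Carriage:** the last picture puts the top edge of the lip 144–146 mm out from the reader's face. The tool position at the stop gave about 142 mm.
- **Plate:** it looks seated flat in its nest.
- **Bottle, cork and marker:** the bottle looks unmoved. The marker looks unmoved too, though the arm or carriage partly hid it in the last views. The cork was mostly hidden behind the lip in the last side view and not visible from above, so I could only see part of it.
- **Robot:** it touches nothing.

**One disagreement:** the fingertips really stood about 35 mm higher than the reported TCP height, as seen in the images and confirmed by contact with the button. I set the heights by that contact and the pictures instead.

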